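Pack the art supply box tight behind its sliding divider

TASK

Pack the supply box: pull its lock slide out, away from the box, so that the divider comes free, and slide the divider all the way back to the other end of the box. Stand the tin (long side across the box) and the bottle upright in the box beside the jar, on the jar's side of the divider, then push the divider back up against them so that all three stand in the box, packed snugly together with no gaps. Leave the plate, the water pot and the palette where they are.

Things in the scene. Friction and masses are not known exactly. Their poses are not given: they have to be found in the camera images.
- box: Open light wooden box fixed to the table. Inside 106 mm wide (its x), 297 long (its y), walls and floor 8 thick, rim 40 above the table. Origin: centre of underside. y runs along it from the jar's end (inner end wall at y -148.5) to the other end (+148.5); x points to the side wall with the lock, whose bed (50 wide, 40 high, centred at y -47.5) stands out to x 155.
- divider (a joint): Upright plywood board 12 mm thick across the box that slides along box y. Metres: 0 = locked place at the start (centre at box y -47.5 mm, a 95 mm pocket for the jar), grows towards +y, 0.19 = fully back. Needs about 2 N, stays where left. A steel fork on its arm over the +x wall (box x 68 to 95 mm, top 60 mm high) is held by the lock's bolt.
- divider_tab (a point): Centre of the top of the divider's upright tab, 107 mm above the table; moves with the divider. The tab is 40 mm wide (box x), 12 mm thick (box y) and stands up 45 mm above the rest of the board, whose top is at 62 mm. Axes as the box's.
- lock (a joint): Lock slide: steel bolt with a black upright grip, sliding along box x. Metres: 0 = bolt fully in the divider's fork (locked), grows as it is pulled out, away from the box, to its stop at 0.032; the divider is free above 0.020. The grip's centre is at box x 128 mm plus this value, box y -47.5 mm. Needs about 1.5 N, stays where left.
- lock_knob (a point): Centre of the top of the lock's grip, 92 mm above the table; moves with the lock. The grip is 16 mm thick (box x), 36 mm wide (box y) and stands 36 mm above the bolt, so its foot is at 56 mm. Axes as the box's.
- jar: Squat round white jar with a grey lid, 80 mm diameter, 60 mm tall, about 0.3 kg, standing in the box from the start. Origin: centre of its underside, z up.
- tin: Upright bare-metal pencil tin, closed and solid: 90 mm (its x) by 45 mm (its y) by 90 mm tall, about 0.25 kg, standing on the table. It fits the box with its 90 mm side across the box's width. Origin: centre of its underside, z up.
- bottle: Round white paint bottle with a paper band and black cap: body 60 mm diameter up to 82 mm, shoulder to 90 mm, cap 38 mm diameter, 106 mm tall in all, about 0.28 kg, standing on the table. Origin: centre of its underside, z up.
- plate: Blue ceramic plate, 150 mm across, 16 mm high. Bystander. Origin: centre of underside.
- pot: Glass water pot, 80 mm diameter, 90 mm tall, empty. Bystander. Origin: centre of underside.
- palette: White paint palette, 100 by 190 by 10 mm with round wells. Bystander. Origin: centre of underside.
Mind the look-alikes: they are no part of the job. Leave any purple look-alike of the tin alone. What is shaped like the jar but blue is not meant.

How it is judged:
By the outcome, as a careful person would: the job done as asked, in the order asked, and still so for the second after the job is handed in, with the robot touching nothing.
It also fails if it takes over 72 s, if anything falls off the work surface, if the arm or the gripper's body presses on something with over 40 N, if the wrist force passes 120 N, or if a joint passes its speed limit or range.

ROBOT

A 7-joint arm with a two-finger parallel gripper is mounted at the origin on the work surface. World frame = base frame: x ahead of the robot, y to its left, z up, the work surface at z = 0. Lengths are in mm, angles in rad, forces in N, time in s.
With the tool pointing down it reaches from about 350 to 900 mm from the base axis. Payload 8.1 kg.
Tool frame: the origin (TCP) lies at the very end of the fingers, on their centre line; the grasp point (between the pads) lies 19 mm behind it (ctrl.grip_depth is the distance from the TCP to the grasp point, in mm); z points along the fingers, y is the line along which they close (so a half turn about z gives the same grasp; the last joint's range is limited). The gripper opens to 85 mm and grips with 20 to 120 N. Pads are 22 mm wide; open, the fingers measure 114 mm over their backs; the gripper's body (76 mm by 85 mm) begins 54 mm behind the grasp point. The pads swing forward as they close: fully open they stand 13 mm farther back than shut.
Start: joints at [-1.361, 0.434, 0.025, 1.573, -0.012, 1.134, -0.075], TCP at [192.355, 594.677, 231.323] pointing down, gripper open.
Joint ranges: [-2.62, 2.62], [-0.44, 2.09], [-1.27, 1.32], [0.08, 2.57], [-1.32, 4.46], [0.12, 2], [-2.74, 2.74]. Speed limits (rad/s): [2.22, 2.22, 3.01, 3.01, 3.14, 3.14, 3.14].

INTERFACE

Orientations are given as a 3x3 rotation matrix whose columns are the frame's x, y, z axes.
In Python, from bench import ctrl gives the robot as it stands.
- The arm moves only by the tool arm_command, never from a script. Its arguments are lists of equal length, an entry for each row: "offset": the shift along the world's x, y, z as a fraction of full scale, a list of three; "spin": the turn about the world's z as a fraction of full scale. A call has 1 to 12 rows; each row is the pose to reach, as a shift and turn from the pose commanded when the call began; what a row does not reach only later rows make up. Full scale, the value 1, is 120 mm for a shift and pi/2 rad for a turn. A row lasts 1/10 s, in which the tool goes at most 50 mm and 8.59 degrees, less where a joint would pass 70% of its speed; a pose out of reach is approached as far as the arm can. A call with a number of a shift or a turn outside -1 to 1 is refused whole. A call with a gripper value outside its range is refused whole. "grip" is the gripper command: -1 is fully open, 1 is shut, values between are in proportion, set as the call begins (left out, the last holds). The fingers move at their own pace and stop on an object; "squeeze" is the grip in N (left out, the last holds). Time passes only in rows, so rows that repeat a pose let the fingers close. It gives the time, the measured TCP pose, the force, the opening and the grip force at its end, in the units of the state.
- ctrl.sense(): the state, without advancing time (a new reading comes with each control period).
- ctrl.get_image(name): name is "scene" or "top" or "wrist"; returns a dict with "img" (384x512x3 uint8, blue, green, red), "K" (3x3 intrinsics, pixels), "rvec" (rotation vector, rad) and "tvec" (3), from world to camera coordinates, as OpenCV has them. Camera axes: x right, y down, z forward; pixel columns grow to the right and rows downward; lengths in mm; the calibration is good to about 2 mm. A picture is of the moment at which its call begins. There is no depth.
- ctrl.hand_in(): hands the job in; it is judged then, once.
The state is a dict: "clock": time; "qpos": joint angles; "joint_vel": joint speeds; "tau": joint torques, N m; "ee_pos": TCP position; "ee_rot": TCP orientation; "force": force on the tool from outside, world axes, zero at the start; "moment": the same for the moment, N m; "opening": finger opening in mm; "grip_force": force on a finger pad.
Only numpy, scipy, OpenCV 4.12 (cv2) and the standard library are available. Lean on these libraries where they do the work, as an engineer would, in place of code of your own. Each camera call takes 0.05 s, during which the arm holds its last target. There are 200 camera calls.

## Working session

There is one attempt and no reset: what is moved stays moved. The work goes in short steps, Python scripts to look and compute and a tool call to move; the robot and the scene stay as the last step left them, time stands still between calls to the robot, and variables do not carry over. Pictures are saved under pics/ and viewed, at most 10 in all, crops included, and the job is handed in when it is done.

Besides the shell and the picture viewer there is one more tool, called after "Request:" by a JSON object that holds its "op" and its "data". arm_command: Moves the arm, as the interface text tells. Its arguments: {"type":"object","properties":{"offset":{"type":"array"},"spin":{"type":"array"},"grip":{"type":"number"},"squeeze":{"type":"number"}},"required":["offset","spin"]}

```bash
mkdir -p pics; cat > h.py <<'E'
import cv2, numpy as np, json
from bench import ctrl
def grab(n,f):
    d=ctrl.get_image(n); cv2.imwrite(f'pics/{f}.png',d['img'])
    np.savez(f'pics/{f}.npz',**{k:np.array(d[k]) for k in('img','K','rvec','tvec')}); return d
def px2w(f,pts,z):
    d=np.load(f'pics/{f}.npz'); R=cv2.Rodrigues(d['rvec'])[0]; t=d['tvec'].reshape(3); c=-R.T@t
    out=[]
    for p in pts:
        v=R.T@np.linalg.inv(d['K'])@np.array([p[0],p[1],1.]); out.append(c+v*(z-c[2])/v[2])
    return np.array(out)
def w2px(f,P):
    d=np.load(f'pics/{f}.npz'); return cv2.projectPoints(np.array(P,float),d['rvec'],d['tvec'],d['K'],None)[0].reshape(-1,2)
def crop(f,x0,y0,x1,y1,o,s):
    im=np.load(f'pics/{f}.npz')['img'][y0:y1,x0:x1]; cv2.imwrite(f'pics/{o}.png',cv2.resize(im,None,fx=s,fy=s,interpolation=cv2.INTER_CUBIC))
E
python3 - <<'E'
from h import *
a=grab('top','t0')['img'];b=grab('scene','s0')['img']
cv2.imwrite('pics/both.png',cv2.resize(a,(800,600)))
for f in('t0','s0'):
    d=np.load(f'pics/{f}.npz');R=cv2.Rodrigues(d['rvec'])[0];print(-R.T@d['tvec'].reshape(3),R[2])
s=ctrl.sense();print(s['clock'],s['ee_rot'],s['opening'],ctrl.grip_depth)
E
```

```text
[ 524.870344    -18.71574436 1218.79352232] [ 0.05025663  0.01494035 -0.99862458]
[1038.29388839  505.88149061  656.19276381] [-0.51750821 -0.56756461 -0.64035589]
0.1 [[-9.51451844e-01  3.07797476e-01 -3.20698744e-04]
 [ 3.07797620e-01  9.51450843e-01 -1.38525990e-03]
 [-1.21250413e-04 -1.41671840e-03 -9.99998989e-01]] 85.14995226952358 18.700000000000003
```

View pics/both.png

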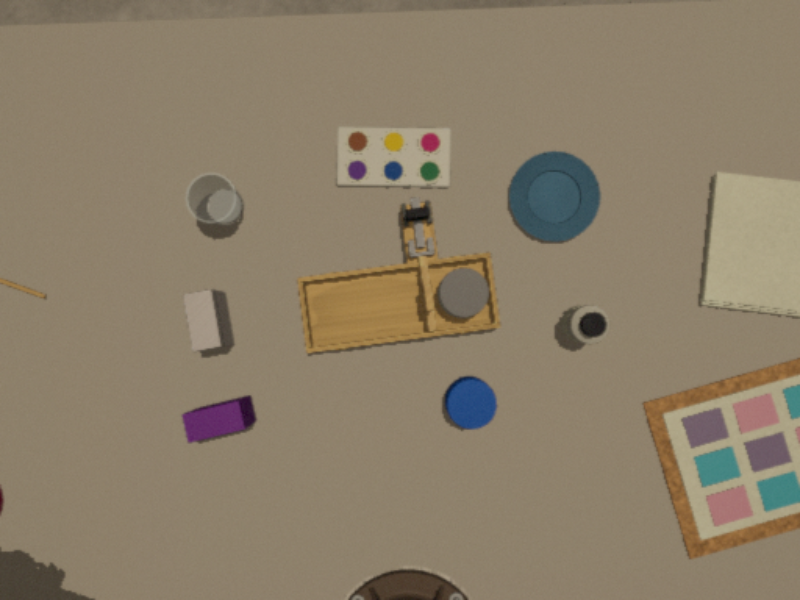

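View pics/s0.png

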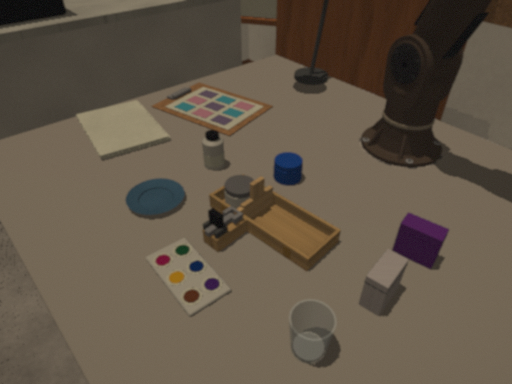

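The top view (800x600 scale) shows these candidates:
- **Tin:** the bare-metal block at (203,320) fits. The purple block at (218,420) is the look-alike.
- **Jar:** the grey-lidded one in the box at (464,293) fits. The blue one at (470,403) is not meant.
- **Bottle:** at (590,325).
- **Lock grip:** the black part at (417,214).

I'll confirm these in an enlarged crop.

```bash
python3 - <<'E'
from h import *
crop('t0',110,120,395,285,'c0',2.8)
E
```

```text
(no output)
```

View pics/c0.png

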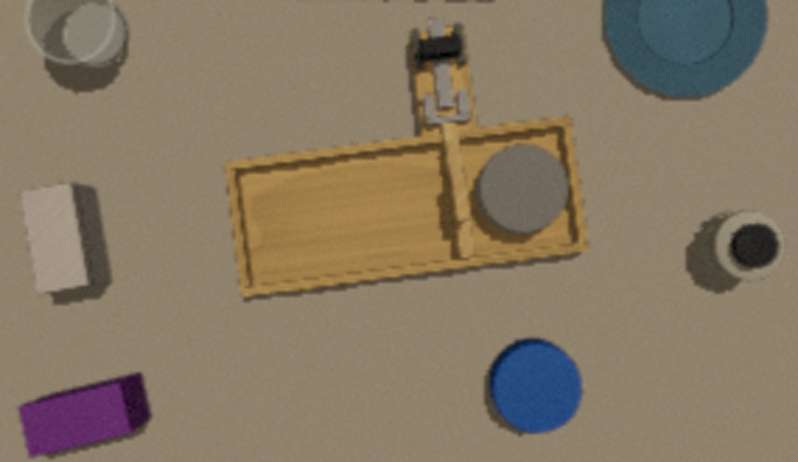

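The crop confirms the bare-metal tin, with its top face at (23,190)-(88,285). It also confirms the bottle cap at (754,245), the grey jar lid at (523,189), the lock grip at (439,46), and the box corners. Next I'll turn these into positions.

```bash
cat >> h.py <<'E'
def cp(u,x0,y0,s): return [(x0-.5+(p[0]+.5)/s, y0-.5+(p[1]+.5)/s) for p in u]
def fit(P,M):  # 2D rigid P=R(a)M+t
    P=np.array(P)[:,:2];M=np.array(M,float);pc,mc=P.mean(0),M.mean(0)
    a=(P-pc)[:,0]+1j*(P-pc)[:,1];b=(M-mc)[:,0]+1j*(M-mc)[:,1];th=np.angle(np.sum(a*np.conj(b)))
    R=np.array([[np.cos(th),-np.sin(th)],[np.sin(th),np.cos(th)]]);t=pc-R@mc
    return t,th,np.linalg.norm(P-(M@R.T+t),axis=1)
E
python3 - <<'E'
from h import *
W=lambda u,z:px2w('t0',cp(u,110,120,2.8),z)
P=W([(226,164),(570,119),(588,248),(244,299)],40)
t,th,e=fit(P,[(61,156.5),(61,-156.5),(-61,-156.5),(-61,156.5)]);print('box',t,th,np.degrees(th),e)
R=np.array([[np.cos(th),-np.sin(th)],[np.sin(th),np.cos(th)]])
bx=lambda x,y:R@[x,y]+t
T=W([(23,190),(70,184),(88,285),(39,293)],90)
print('tin',*fit(T,[(45,22.5),(45,-22.5),(-45,-22.5),(-45,22.5)]))
print('bottle',W([(754,245)],106)); print('jar',W([(523,189)],60),bx(0,-108))
print('grip',W([(439,46)],92),bx(128,-47.5)); print('tab',W([(452,140),(465,245)],62),bx(0,-47.5))
s=ctrl.sense();print(s['ee_pos'],np.arctan2(s['ee_rot'][1,0],s['ee_rot'][0,0]))
E
```

```text
box [553.34740535  -1.89232901] 0.10865946625786548 6.225728820719868 [1.43331219 3.12201525 3.53151915 1.59410594]
tin [534.89233758 299.66350179] 0.14313741773162875 [1.84843055 2.87017546 1.00068401 1.72996889]
bottle [[ 511.63205513 -292.68366297  106.        ]]
jar [[ 565.93515372 -104.51160238   60.        ]] [ 565.0595486  -109.25538457]
grip [[689.64150299 -34.33258872  92.        ]] [685.74368236 -35.23113273]
tab [[610.72042947 -43.61787984  62.        ]
 [518.4306688  -52.11970675  62.        ]] [558.49857946 -49.11219141]
[192.24850861 594.23257554 230.59004309] 2.8287152457352955
```

Request:
{"op": "arm_command", "data": {"offset": [[0.69, -0.87, 0], [0.69, -0.87, 0], [0.69, -0.87, 0], [0.69, -0.87, 0]], "spin": [0.268, 0.268, 0.268, 0.268], "grip": -0.2, "squeeze": 25}}

```text
clock: 0.5
ee_pos: [279.7, 485.6, 231.2]
ee_rot: [[-0.995, -0.105, 0.002], [-0.105, 0.995, -0.003], [-0.001, -0.003, -1.0]]
force: [0.2, 0.0, 0.7]
opening: 51.0
grip_force: 0.0
```

Request:
{"op": "arm_command", "data": {"offset": [[0.69, -0.87, 0], [0.69, -0.87, 0], [0.69, -0.87, 0], [0.69, -0.87, 0]], "spin": [0, 0, 0, 0]}}

```text
clock: 0.9
ee_pos: [361.4, 381.6, 231.2]
ee_rot: [[-0.995, -0.1, 0.001], [-0.1, 0.995, -0.002], [-0.001, -0.002, -1.0]]
force: [-0.4, 0.3, -0.8]
opening: 51.1
grip_force: 0.0
```

Request:
{"op": "arm_command", "data": {"offset": [[0.69, -0.87, 0], [0.69, -0.87, 0], [0.69, -0.87, 0], [0.69, -0.87, 0]], "spin": [0, 0, 0, 0]}}

```text
clock: 1.3
ee_pos: [443.6, 277.6, 231.2]
ee_rot: [[-0.995, -0.1, 0.001], [-0.1, 0.995, -0.002], [-0.001, -0.002, -1.0]]
force: [-0.6, 0.2, -0.8]
opening: 51.4
grip_force: 0.0
```

Request:
{"op": "arm_command", "data": {"offset": [[0.68, -0.87, 0], [0.68, -0.87, 0], [0.68, -0.87, 0], [0.68, -0.87, 0]], "spin": [0.005, 0.005, 0.005, 0.005]}}

```text
clock: 1.7
ee_pos: [524.7, 173.5, 231.1]
ee_rot: [[-0.994, -0.109, 0.001], [-0.109, 0.994, -0.002], [-0.001, -0.002, -1.0]]
force: [-0.1, -0.4, 0.9]
opening: 51.3
grip_force: 0.0
```

Request:
{"op": "arm_command", "data": {"offset": [[0.68, -0.87, 0], [0.68, -0.87, 0], [0.68, -0.87, 0], [0.68, -0.87, 0]], "spin": [0, 0, 0, 0]}}

```text
clock: 2.1
ee_pos: [606.0, 69.4, 230.8]
ee_rot: [[-0.994, -0.11, 0.001], [-0.11, 0.994, -0.002], [-0.0, -0.002, -1.0]]
force: [0.4, -0.4, 0.3]
opening: 51.1
grip_force: 0.0
```

Request:
{"op": "arm_command", "data": {"offset": [[0.68, -0.87, 0], [0.68, -0.87, 0], [0.68, -0.87, 0], [0.68, -0.87, -0.1], [0.68, -0.87, -0.1]], "spin": [0, 0, 0, 0, 0]}}

```text
clock: 2.6
ee_pos: [684.6, -29.4, 216.9]
ee_rot: [[-0.993, -0.116, -0.004], [-0.116, 0.993, 0.001], [0.004, 0.002, -1.0]]
force: [-0.8, -0.6, -0.6]
opening: 51.1
grip_force: 0.0
```

```bash
python3 - <<'E'
from h import *
grab('wrist','w1'); s=ctrl.sense(); print(s['ee_pos'],s['opening'])
t=np.array([553.35,-1.9]);th=.1087;R=np.array([[np.cos(th),-np.sin(th)],[np.sin(th),np.cos(th)]])
b=lambda x,y,z:[*(R@[x,y]+t),z]
print(w2px('w1',[b(128,-47.5,92),b(120,-65.5,92),b(136,-29.5,92),b(0,-47.5,107),b(61,-156.5,40),s['ee_pos']]))
crop('w1',0,0,512,384,'w1b',1.5)
E
```

```text
[684.52923594 -28.42729874 217.82026877] 51.131683537313265
[[246.23257282 187.64428926]
 [228.45977858 179.97361946]
 [263.67075006 195.17053964]
 [245.83774413  43.9362671 ]
 [150.05036844 116.12988975]
 [253.35978062 250.61740228]]
```

View pics/w1b.png

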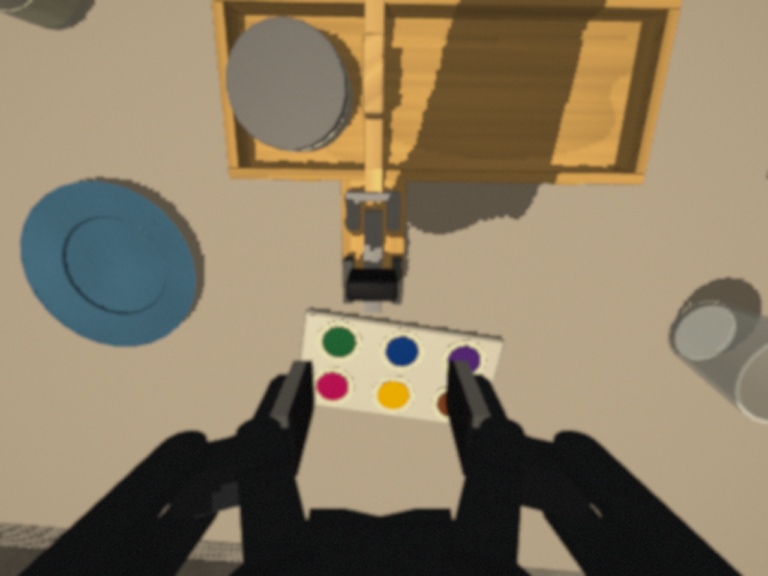

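The wrist view shows the knob top at (249,189) against a predicted (246,188), and the tab at (249,50) against (246,44). I'll shift my box estimate by about (+3,+2) mm, then descend onto the knob with the fingers straddling its 36 mm width.

Request:
{"op": "arm_command", "data": {"offset": [[0, 0.02, -0.31], [0, 0.02, -0.62], [0, 0.02, -0.62], [0, 0.02, -0.62]], "spin": [0, 0, 0, 0]}}

```text
clock: 3.05
ee_pos: [685.2, -27.2, 145.7]
ee_rot: [[-0.993, -0.118, -0.001], [-0.118, 0.993, 0.001], [0.001, 0.001, -1.0]]
force: [0.3, -0.4, 0.7]
opening: 51.1
grip_force: 0.0
```

Request:
{"op": "arm_command", "data": {"offset": [[0, 0, -0.2], [0, 0, -0.4], [0, 0, -0.62], [0, 0, -0.62], [0, 0, -0.62]], "spin": [0, 0, 0, 0, 0]}}

```text
clock: 3.55
ee_pos: [686.7, -28.8, 72.8]
ee_rot: [[-0.993, -0.116, 0.002], [-0.116, 0.993, 0.0], [-0.002, 0.0, -1.0]]
force: [0.6, -0.2, 1.0]
opening: 51.4
grip_force: 0.0
```

Request:
{"op": "arm_command", "data": {"offset": [[0, 0, 0], [0, 0, 0], [0, 0, 0], [0, 0, 0], [0, 0, 0]], "spin": [0, 0, 0, 0, 0], "grip": 1}}

```text
clock: 4.05
ee_pos: [688.4, -34.2, 74.7]
ee_rot: [[-0.994, -0.112, 0.007], [-0.112, 0.994, -0.005], [-0.006, -0.006, -1.0]]
force: [1.4, -9.6, 5.8]
opening: 35.2
grip_force: 29.3
```

Request:
{"op": "arm_command", "data": {"offset": [[0.05, 0, 0], [0.1, 0.01, 0], [0.15, 0.01, 0], [0.2, 0.02, 0], [0.25, 0.03, 0], [0.28, 0.03, 0], [0.28, 0.03, 0], [0.28, 0.03, 0]], "spin": [0, 0, 0, 0, 0, 0, 0, 0]}}

```text
clock: 4.85
ee_pos: [716.4, -31.4, 74.3]
ee_rot: [[-0.994, -0.112, -0.004], [-0.112, 0.994, -0.005], [0.005, -0.005, -1.0]]
force: [-19.3, -10.9, 19.6]
opening: 34.9
grip_force: 30.9
```

Request:
{"op": "arm_command", "data": {"offset": [[-0.03, 0, 0], [-0.03, 0, 0], [-0.03, 0, 0], [-0.03, 0, 0.3], [-0.03, 0, 0.62], [-0.03, 0, 0.62]], "spin": [0, 0, 0, 0, 0, 0], "grip": -0.2}}

```text
clock: 5.45
ee_pos: [719.5, -25.4, 151.6]
ee_rot: [[-0.993, -0.116, 0.01], [-0.116, 0.993, 0.0], [-0.01, -0.001, -1.0]]
force: [0.7, -0.0, 0.4]
opening: 51.3
grip_force: 0.0
```

Request:
{"op": "arm_command", "data": {"offset": [[-0.2, -0.07, 0.1], [-0.6, -0.07, 0.1], [-0.65, -0.07, 0.1], [-0.65, -0.07, 0.1], [-0.65, -0.07, 0.1]], "spin": [0, 0, 0, 0, 0]}}

```text
clock: 5.95
ee_pos: [639.1, -33.5, 157.6]
ee_rot: [[-0.993, -0.116, 0.002], [-0.116, 0.993, 0.0], [-0.002, 0.0, -1.0]]
force: [-0.4, 0.5, -0.2]
opening: 51.3
grip_force: 0.0
```

```bash
python3 - <<'E'
from h import *
grab('wrist','w2'); s=ctrl.sense(); print(s['ee_pos'],s['opening'],s['force'])
t=np.array([556,0.]);th=.1087;R=np.array([[np.cos(th),-np.sin(th)],[np.sin(th),np.cos(th)]])
b=lambda x,y,z:[*(R@[x,y]+t),z]
print(w2px('w2',[b(160,-47.5,92),b(0,-47.5,107),b(61,-156.5,40),b(61,156.5,40)]))
crop('w2',0,0,512,384,'w2b',1.5)
E
```

```text
[639.36190743 -33.6208638  157.39661787] 51.03637721170496 [-0.35591624 -0.98122293  0.20189089]
[[245.77962767 290.45914352]
 [245.14731909 106.90522906]
 [135.05698694 170.10604899]
 [455.99665461 172.70391719]]
```

View pics/w2b.png

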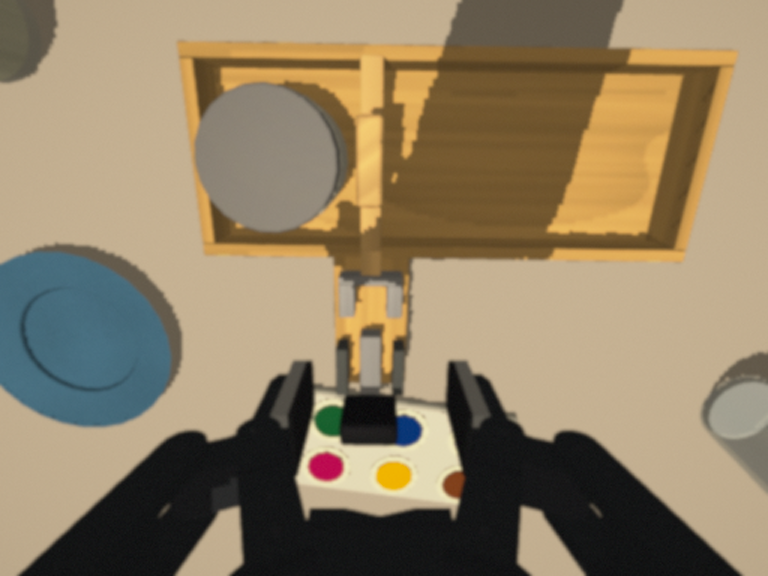

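The wrist view shows the bolt is clear of the fork. The tab spans v 115–207 at u 370 (on the 1.5x picture), so the tab is at about (561,-46).

Request:
{"op": "arm_command", "data": {"offset": [[-0.3, -0.05, 0], [-0.65, -0.1, 0], [-0.65, -0.1, 0], [-0.65, -0.1, 0], [-0.65, -0.1, 0]], "spin": [-0.005, -0.005, -0.005, -0.005, -0.005]}}

```text
clock: 6.5
ee_pos: [561.7, -45.7, 157.3]
ee_rot: [[-0.994, -0.109, 0.002], [-0.109, 0.994, 0.0], [-0.002, -0.0, -1.0]]
force: [0.4, -0.1, 0.3]
opening: 51.2
grip_force: 0.0
```

Request:
{"op": "arm_command", "data": {"offset": [[0, 0, -0.3], [0, 0, -0.6], [0, 0, -0.66], [0, 0, -0.66]], "spin": [0, 0, 0, 0], "grip": 0}}

```text
clock: 6.9
ee_pos: [559.8, -46.0, 76.8]
ee_rot: [[-0.994, -0.108, -0.002], [-0.108, 0.994, -0.0], [0.002, 0.0, -1.0]]
force: [0.1, 0.1, 0.2]
opening: 43.1
grip_force: 0.0
```

Request:
{"op": "arm_command", "data": {"offset": [[0, 0, 0], [0, 0, 0], [0, 0, 0], [0, 0, 0], [0, 0, 0], [0, 0, 0]], "spin": [0, 0, 0, 0, 0, 0], "grip": 1}}

```text
clock: 7.5
ee_pos: [561.1, -46.2, 79.4]
ee_rot: [[-0.994, -0.108, 0.004], [-0.108, 0.994, 0.0], [-0.004, -0.0, -1.0]]
force: [0.1, 0.4, 7.3]
opening: 11.6
grip_force: 30.7
```

Request:
{"op": "arm_command", "data": {"offset": [[-0.01, 0.08, 0], [-0.02, 0.2, 0], [-0.035, 0.32, 0], [-0.048, 0.44, 0], [-0.061, 0.56, 0], [-0.074, 0.68, 0], [-0.086, 0.79, 0], [-0.086, 0.79, 0]], "spin": [0, 0, 0, 0, 0, 0, 0, 0]}}

```text
clock: 8.3
ee_pos: [550.9, 51.7, 79.4]
ee_rot: [[-0.994, -0.11, 0.004], [-0.11, 0.994, 0.002], [-0.004, 0.002, -1.0]]
force: [2.0, 2.4, 7.4]
opening: 11.1
grip_force: 31.1
```

Request:
{"op": "arm_command", "data": {"offset": [[-0.01, 0.12, 0], [-0.026, 0.24, 0], [-0.039, 0.36, 0], [-0.052, 0.48, 0], [-0.065, 0.6, 0], [-0.078, 0.72, 0], [-0.086, 0.78, 0], [-0.086, 0.79, 0], [-0.086, 0.79, 0]], "spin": [0, 0, 0, 0, 0, 0, 0, 0, 0]}}

```text
clock: 9.2
ee_pos: [541.7, 141.6, 79.4]
ee_rot: [[-0.994, -0.106, 0.005], [-0.106, 0.994, -0.001], [-0.005, -0.002, -1.0]]
force: [6.2, -7.7, 6.7]
opening: 11.7
grip_force: 30.6
```

Request:
{"op": "arm_command", "data": {"offset": [[0, 0, 0], [0, 0, 0], [0, 0, 0.3], [0, 0, 0.65], [0, 0, 0.65]], "spin": [0, 0, 0, 0, 0], "grip": -0.2}}

```text
clock: 9.7
ee_pos: [541.4, 144.9, 160.6]
ee_rot: [[-0.994, -0.109, 0.007], [-0.109, 0.994, 0.003], [-0.007, 0.003, -1.0]]
force: [0.3, -0.2, -0.4]
opening: 50.9
grip_force: 0.0
```

Request:
{"op": "arm_command", "data": {"offset": [[-0.03, 0.4, 0.1], [-0.04, 0.65, 0.1], [-0.04, 0.65, 0.1], [-0.04, 0.65, 0.1]], "spin": [0.022, 0.022, 0.022, 0.022], "grip": -1}}

```text
clock: 10.1
ee_pos: [533.2, 222.4, 167.2]
ee_rot: [[-0.989, -0.145, -0.001], [-0.145, 0.989, -0.0], [0.001, -0.0, -1.0]]
force: [0.4, -0.1, -0.5]
opening: 85.6
grip_force: 0.0
```

Request:
{"op": "arm_command", "data": {"offset": [[0, 0.4, 0.1], [0, 0.67, 0.1], [0, 0.67, 0.1], [0, 0.67, 0.1], [0, 0.67, 0.1]], "spin": [0, 0, 0, 0, 0]}}

```text
clock: 10.6
ee_pos: [534.4, 299.5, 179.3]
ee_rot: [[-0.99, -0.14, -0.0], [-0.14, 0.99, -0.002], [0.001, -0.002, -1.0]]
force: [0.7, -0.6, 0.4]
opening: 85.2
grip_force: 0.0
```

```bash
python3 - <<'E'
from h import *
grab('wrist','w3'); s=ctrl.sense(); print(s['ee_pos'],s['ee_rot'][:,0],s['opening'],s['force'])
t=np.array([535,300.]);th=.143;R=np.array([[np.cos(th),-np.sin(th)],[np.sin(th),np.cos(th)]])
b=lambda x,y,z:[*(R@[x,y]+t),z]
print(w2px('w3',[b(45,22.5,90),b(45,-22.5,90),b(-45,-22.5,90),b(-45,22.5,90)])*1.5)
crop('w3',0,0,512,384,'w3b',1.5)
E
```

```text
[534.5014985  299.51537176 179.47294186] [-9.90226057e-01 -1.39470814e-01  4.98951706e-04] 85.24179261541465 [ 0.11682984  0.59238576 -0.02229226]
[[414.79569645 365.44573111]
 [343.96718567 365.55040814]
 [339.0782223  223.91836306]
 [418.86466937 223.74125311]]
```

View pics/w3b.png

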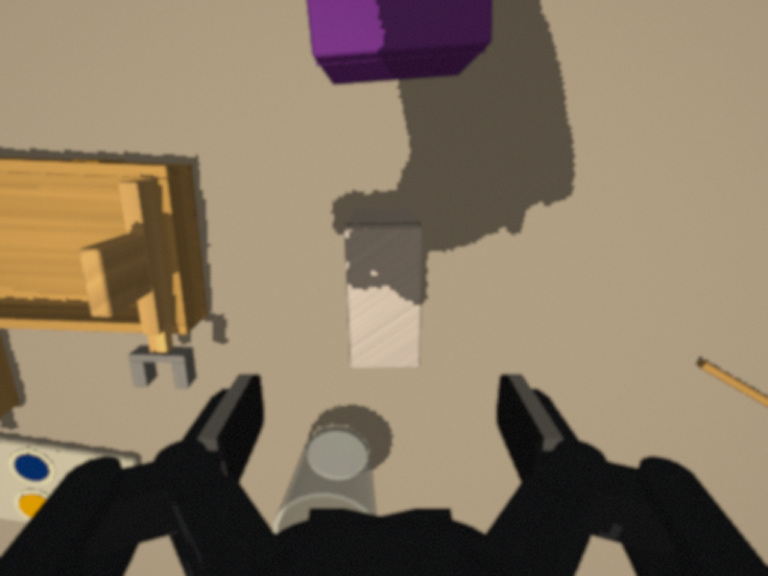

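The wrist view shows the tin's top corners at (346,224), (421,223), (419,367) and (350,367), so its centre is about (535.5,303). The pot and purple tin are clear of the gripper. I'll descend and grip.

Request:
{"op": "arm_command", "data": {"offset": [[0.01, 0.03, -0.3], [0.01, 0.03, -0.56], [0.01, 0.03, -0.56], [0.01, 0.03, -0.56]], "spin": [0, 0, 0, 0]}}

```text
clock: 11.05
ee_pos: [535.6, 304.2, 112.9]
ee_rot: [[-0.99, -0.141, -0.001], [-0.141, 0.99, -0.001], [0.001, -0.001, -1.0]]
force: [0.1, 0.9, 0.3]
opening: 85.1
grip_force: 0.0
```

Request:
{"op": "arm_command", "data": {"offset": [[0, 0, -0.3], [0, 0, -0.56], [0, 0, -0.56], [0, 0, -0.56], [0, 0, -0.56]], "spin": [0, 0, 0, 0, 0]}}

```text
clock: 11.55
ee_pos: [537.0, 306.1, 47.9]
ee_rot: [[-0.99, -0.142, 0.003], [-0.142, 0.99, 0.002], [-0.003, 0.002, -1.0]]
force: [-0.8, 0.1, -0.6]
opening: 85.3
grip_force: 0.0
```

Request:
{"op": "arm_command", "data": {"offset": [[0, 0, 0], [0, 0, 0], [0, 0, 0], [0, 0, 0], [0, 0, 0], [0, 0, 0], [0, 0, 0]], "spin": [0, 0, 0, 0, 0, 0, 0], "grip": 1, "squeeze": 35}}

```text
clock: 12.25
ee_pos: [535.8, 305.4, 46.2]
ee_rot: [[-0.99, -0.142, 0.001], [-0.142, 0.99, 0.0], [-0.001, 0.0, -1.0]]
force: [-1.3, -0.0, 6.9]
opening: 44.5
grip_force: 41.5
```

Request:
{"op": "arm_command", "data": {"offset": [[0, 0, 0.1], [0, 0, 0.4], [0, 0, 0.75], [0, 0, 1.0], [0, 0, 1.0]], "spin": [0, 0, 0, 0, 0]}}

```text
clock: 12.75
ee_pos: [537.6, 306.8, 170.6]
ee_rot: [[-0.99, -0.142, 0.006], [-0.142, 0.99, 0.005], [-0.007, 0.004, -1.0]]
force: [0.5, -0.6, -3.0]
opening: 44.7
grip_force: 41.6
```

Request:
{"op": "arm_command", "data": {"offset": [[0.01, -0.2, 0.1], [0.03, -0.5, 0.1], [0.05, -0.8, 0.1], [0.05, -0.94, 0.1], [0.05, -0.94, 0.1]], "spin": [-0.022, -0.022, -0.022, -0.022, -0.022]}}

```text
clock: 13.25
ee_pos: [541.0, 188.2, 176.7]
ee_rot: [[-0.995, -0.102, -0.002], [-0.102, 0.995, -0.002], [0.002, -0.002, -1.0]]
force: [0.4, 0.7, -2.6]
opening: 44.8
grip_force: 41.4
```

Request:
{"op": "arm_command", "data": {"offset": [[0.01, -0.3, 0], [0.03, -0.6, 0], [0.05, -0.85, 0], [0.05, -0.94, 0], [0.05, -0.94, 0], [0.05, -0.94, 0]], "spin": [0, 0, 0, 0, 0, 0]}}

```text
clock: 13.85
ee_pos: [547.0, 81.6, 177.0]
ee_rot: [[-0.994, -0.109, -0.001], [-0.109, 0.994, 0.001], [0.001, 0.001, -1.0]]
force: [-0.5, 1.1, -1.6]
opening: 44.7
grip_force: 41.4
```

```bash
python3 - <<'E'
from h import *
grab('wrist','w4'); s=ctrl.sense(); print(s['ee_pos'],s['ee_rot'][:,0],s['opening'],s['force'])
crop('w4',0,0,512,384,'w4b',1.5)
E
```

```text
[547.04207999  82.09035707 177.04062039] [-9.93905246e-01 -1.10236714e-01  4.79463450e-04] 44.84127046303671 [-0.40864997 -0.60392789 -3.34797334]
```

View pics/w4b.png

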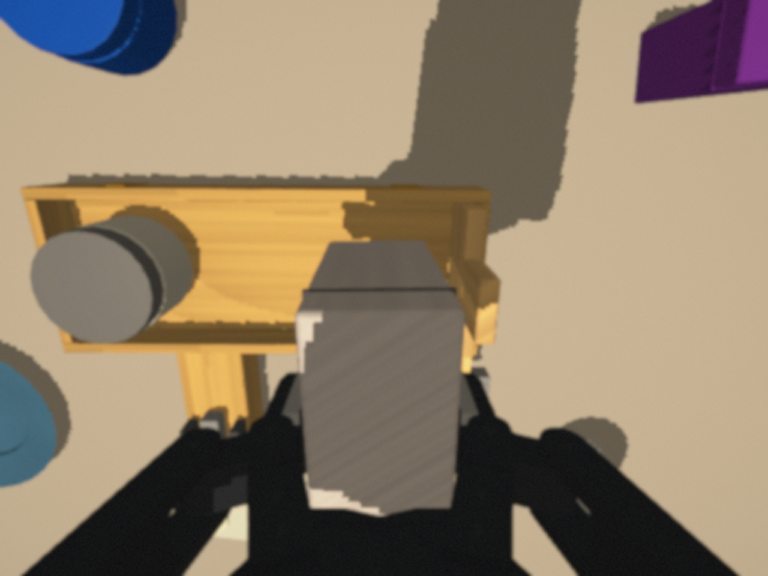

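The wrist view shows the tin square to the box, between the jar and the divider's tab. I'll lower it.

Request:
{"op": "arm_command", "data": {"offset": [[0, -0.01, -0.2], [0, -0.01, -0.5], [0, -0.01, -0.65], [0, -0.01, -0.72], [0, -0.01, -0.72]], "spin": [0, 0, 0, 0, 0]}}

```text
clock: 14.4
ee_pos: [546.7, 79.9, 90.0]
ee_rot: [[-0.994, -0.11, -0.002], [-0.11, 0.994, 0.0], [0.002, 0.0, -1.0]]
force: [-0.4, -0.5, -3.4]
opening: 44.4
grip_force: 41.4
```

Request:
{"op": "arm_command", "data": {"offset": [[0, 0, -0.06], [0, 0, -0.12], [0, 0, -0.18], [0, 0, -0.22], [0, 0, -0.25], [0, 0, -0.27], [0, 0, -0.27]], "spin": [0, 0, 0, 0, 0, 0, 0]}}

```text
clock: 15.1
ee_pos: [547.2, 78.6, 58.2]
ee_rot: [[-0.994, -0.108, -0.0], [-0.108, 0.994, -0.0], [0.0, -0.0, -1.0]]
force: [-0.7, -0.3, -1.0]
opening: 44.5
grip_force: 41.5
```

Request:
{"op": "arm_command", "data": {"offset": [[0, 0, -0.01], [0, 0, -0.02], [0, 0, -0.03], [0, 0, -0.03]], "spin": [0, 0, 0, 0]}}

```text
clock: 15.5
ee_pos: [547.2, 78.7, 54.8]
ee_rot: [[-0.994, -0.108, -0.0], [-0.108, 0.994, 0.0], [0.0, 0.0, -1.0]]
force: [-0.0, 0.2, -2.7]
opening: 44.8
grip_force: 41.5
```

Request:
{"op": "arm_command", "data": {"offset": [[0, 0, 0], [0, 0, 0], [0, 0, 0]], "spin": [0, 0, 0], "grip": -0.25}}

```text
clock: 15.8
ee_pos: [547.6, 77.8, 55.2]
ee_rot: [[-0.994, -0.107, 0.0], [-0.107, 0.994, -0.001], [-0.0, -0.001, -1.0]]
force: [-0.0, -5.0, 0.8]
opening: 53.4
grip_force: 0.0
```

Request:
{"op": "arm_command", "data": {"offset": [[0, 0, 0.2], [0, 0, 0.5], [0, 0, 0.9], [0, 0, 0.9]], "spin": [0, 0, 0, 0]}}

```text
clock: 16.2
ee_pos: [551.0, 79.9, 169.0]
ee_rot: [[-0.994, -0.108, 0.01], [-0.108, 0.994, 0.003], [-0.01, 0.002, -1.0]]
force: [1.2, -0.2, 0.3]
opening: 53.5
grip_force: 0.0
```

Request:
{"op": "arm_command", "data": {"offset": [[-0.03, -0.4, 0.05], [-0.08, -0.77, 0.05], [-0.08, -0.77, 0.05], [-0.08, -0.77, 0.05]], "spin": [0, 0, 0, 0], "grip": -1}}

```text
clock: 16.6
ee_pos: [537.7, -14.4, 169.1]
ee_rot: [[-0.994, -0.106, 0.0], [-0.106, 0.994, 0.001], [-0.001, 0.001, -1.0]]
force: [-1.3, -0.0, 0.1]
opening: 85.6
grip_force: 0.0
```

Request:
{"op": "arm_command", "data": {"offset": [[-0.03, -0.4, 0.05], [-0.08, -0.77, 0.05], [-0.08, -0.77, 0.05], [-0.08, -0.77, 0.05]], "spin": [0, 0, 0, 0]}}

```text
clock: 17.0
ee_pos: [528.3, -105.6, 174.8]
ee_rot: [[-0.994, -0.107, 0.0], [-0.107, 0.994, 0.001], [-0.0, 0.001, -1.0]]
force: [0.9, 0.8, -0.6]
opening: 85.2
grip_force: 0.0
```

Request:
{"op": "arm_command", "data": {"offset": [[-0.03, -0.4, 0], [-0.08, -0.77, 0], [-0.08, -0.77, 0], [-0.08, -0.77, 0]], "spin": [0, 0, 0, 0]}}

```text
clock: 17.4
ee_pos: [519.0, -197.3, 174.6]
ee_rot: [[-0.994, -0.108, -0.0], [-0.108, 0.994, 0.001], [-0.0, 0.001, -1.0]]
force: [0.5, 1.2, -0.6]
opening: 85.5
grip_force: 0.0
```

Request:
{"op": "arm_command", "data": {"offset": [[-0.03, -0.4, 0], [-0.08, -0.77, 0], [-0.08, -0.77, 0], [-0.08, -0.77, 0], [-0.08, -0.77, 0]], "spin": [0, 0, 0, 0, 0]}}

```text
clock: 17.9
ee_pos: [510.1, -287.8, 174.6]
ee_rot: [[-0.994, -0.112, -0.0], [-0.112, 0.994, 0.002], [-0.0, 0.002, -1.0]]
force: [0.2, 0.5, -0.3]
opening: 85.3
grip_force: 0.0
```

```bash
python3 - <<'E'
from h import *
grab('wrist','w5'); s=ctrl.sense(); print(s['ee_pos'],s['qpos'],s['opening'])
print(w2px('w5',[[511.6,-292.7,106],[521.6,-292.7,106],[511.6,-282.7,106]])*1.5)
crop('w5',0,0,512,384,'w5b',1.5)
E
```

```text
[ 510.09235664 -287.92657731  174.65706358] [ 0.19965438  0.43044996  0.31249261  1.76168566 -0.15741943  0.97447121
  2.25702067] 85.14850320366499
[[368.78678314 311.99740593]
 [366.93952535 328.50163451]
 [386.77593886 313.86658109]]
```

View pics/w5b.png

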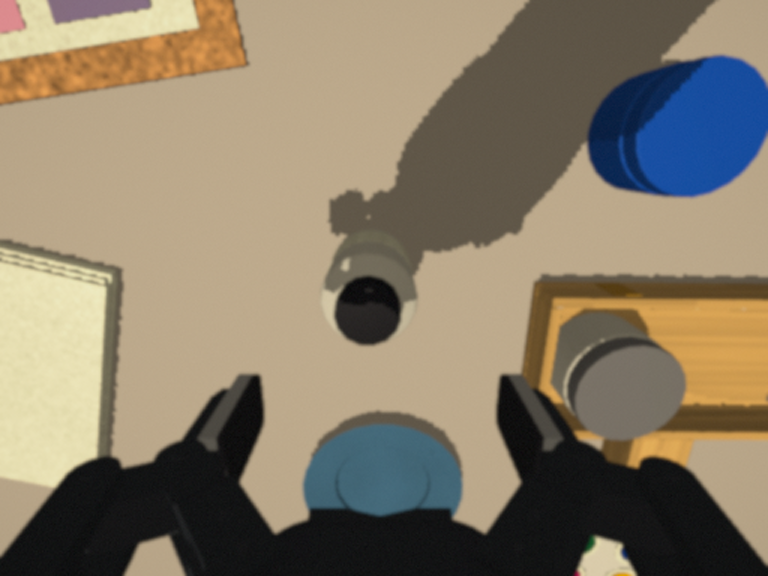

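The wrist view shows the cap at (368,313), which matches the prediction, so the bottle is at about (512,-293).

Request:
{"op": "arm_command", "data": {"offset": [[0.015, -0.05, -0.2], [0.015, -0.05, -0.54], [0.015, -0.05, -0.54], [0.015, -0.05, -0.54]], "spin": [0, 0, 0, 0]}}

```text
clock: 18.35
ee_pos: [510.9, -295.3, 110.3]
ee_rot: [[-0.994, -0.11, -0.001], [-0.11, 0.994, 0.001], [0.001, 0.001, -1.0]]
force: [0.4, -0.7, 0.6]
opening: 85.1
grip_force: 0.0
```

Request:
{"op": "arm_command", "data": {"offset": [[0, 0, -0.3], [0, 0, -0.54], [0, 0, -0.54], [0, 0, -0.54], [0, 0, -0.54]], "spin": [0, 0, 0, 0, 0]}}

```text
clock: 18.85
ee_pos: [512.2, -297.5, 47.7]
ee_rot: [[-0.994, -0.108, 0.003], [-0.108, 0.994, -0.001], [-0.003, -0.002, -1.0]]
force: [0.3, 0.2, 0.6]
opening: 85.6
grip_force: 0.0
```

Request:
{"op": "arm_command", "data": {"offset": [[0, 0, 0], [0, 0, 0], [0, 0, 0], [0, 0, 0], [0, 0, 0], [0, 0, 0]], "spin": [0, 0, 0, 0, 0, 0], "grip": 1}}

```text
clock: 19.45
ee_pos: [511.5, -297.0, 46.7]
ee_rot: [[-0.994, -0.108, 0.002], [-0.108, 0.994, -0.0], [-0.002, -0.0, -1.0]]
force: [-1.5, 2.2, 8.5]
opening: 59.2
grip_force: 36.0
```

Request:
{"op": "arm_command", "data": {"offset": [[0, 0, 0.1], [0, 0, 0.4], [0, 0, 0.75], [0, 0, 0.9], [0, 0, 0.9]], "spin": [0, 0, 0, 0, 0]}}

```text
clock: 19.95
ee_pos: [512.3, -298.1, 157.0]
ee_rot: [[-0.994, -0.108, 0.005], [-0.108, 0.994, -0.002], [-0.005, -0.003, -1.0]]
force: [0.0, -0.6, -1.9]
opening: 58.5
grip_force: 39.1
```

Request:
{"op": "arm_command", "data": {"offset": [[0.03, 0.2, 0], [0.08, 0.5, 0], [0.12, 0.81, 0], [0.12, 0.81, 0]], "spin": [0, 0, 0, 0]}}

```text
clock: 20.35
ee_pos: [525.5, -192.8, 151.9]
ee_rot: [[-0.993, -0.115, -0.002], [-0.115, 0.993, 0.004], [0.002, 0.004, -1.0]]
force: [0.5, 0.1, -1.6]
opening: 58.5
grip_force: 39.0
```

Request:
{"op": "arm_command", "data": {"offset": [[0.05, 0.3, 0], [0.09, 0.6, 0], [0.12, 0.81, 0], [0.12, 0.81, 0]], "spin": [0, 0, 0, 0]}}

```text
clock: 20.75
ee_pos: [539.4, -97.8, 152.2]
ee_rot: [[-0.993, -0.114, -0.002], [-0.114, 0.993, 0.002], [0.002, 0.003, -1.0]]
force: [-0.0, -0.3, -2.6]
opening: 58.8
grip_force: 39.1
```

Request:
{"op": "arm_command", "data": {"offset": [[0.05, 0.3, 0], [0.09, 0.6, 0], [0.12, 0.81, 0], [0.12, 0.81, 0], [0.12, 0.81, 0]], "spin": [0, 0, 0, 0, 0]}}

```text
clock: 21.25
ee_pos: [553.4, -5.9, 152.6]
ee_rot: [[-0.994, -0.108, -0.001], [-0.108, 0.994, -0.001], [0.002, -0.001, -1.0]]
force: [0.3, -0.1, -2.4]
opening: 58.6
grip_force: 39.1
```

```bash
python3 - <<'E'
from h import *
grab('wrist','w6'); s=ctrl.sense(); print(s['ee_pos'],s['ee_rot'][:,0],s['opening'],s['force'])
crop('w6',0,0,512,384,'w6b',1.5)
E
```

```text
[553.38504913  -6.89705364 152.75234319] [-0.99428526 -0.10674822  0.00128227] 58.23323598313781 [ 0.20424989 -0.30944433 -2.9167849 ]
```

View pics/w6b.png

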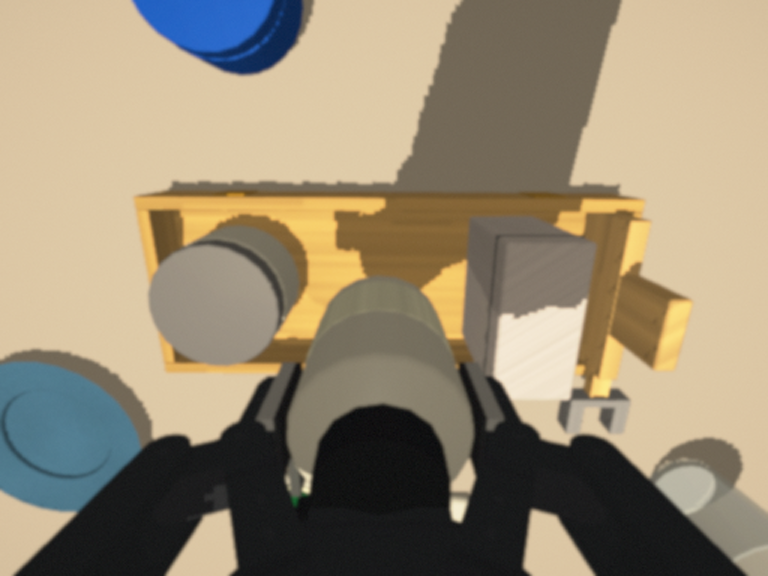

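The wrist view shows the tin upright and square to the box, with a clear gap between the jar (right edge at u≈298) and the tin (left edge at u≈468). I'll lower the bottle into it.

Request:
{"op": "arm_command", "data": {"offset": [[0.02, 0.02, -0.2], [0.02, 0.02, -0.4], [0.02, 0.02, -0.55], [0.02, 0.02, -0.66], [0.02, 0.02, -0.73], [0.02, 0.02, -0.77], [0.02, 0.02, -0.78], [0.02, 0.02, -0.78]], "spin": [0, 0, 0, 0, 0, 0, 0, 0]}}

```text
clock: 22.1
ee_pos: [556.7, -3.1, 60.1]
ee_rot: [[-0.994, -0.108, 0.001], [-0.108, 0.994, 0.0], [-0.001, -0.0, -1.0]]
force: [-0.5, -0.4, -2.0]
opening: 58.5
grip_force: 39.1
```

Request:
{"op": "arm_command", "data": {"offset": [[0, 0, -0.02], [0, 0, -0.03], [0, 0, -0.042], [0, 0, -0.042]], "spin": [0, 0, 0, 0]}}

```text
clock: 22.5
ee_pos: [556.4, -2.9, 54.8]
ee_rot: [[-0.994, -0.108, 0.0], [-0.108, 0.994, 0.0], [-0.0, 0.0, -1.0]]
force: [-0.3, 0.1, -0.9]
opening: 58.8
grip_force: 39.1
```

Request:
{"op": "arm_command", "data": {"offset": [[0, 0, 0], [0, 0, 0], [0, 0, 0]], "spin": [0, 0, 0], "grip": -0.6}}

```text
clock: 22.8
ee_pos: [556.5, -2.9, 54.8]
ee_rot: [[-0.994, -0.108, 0.0], [-0.108, 0.994, 0.0], [-0.0, 0.0, -1.0]]
force: [0.1, -0.5, -0.0]
opening: 68.0
grip_force: 0.0
```

Request:
{"op": "arm_command", "data": {"offset": [[0, 0, 0.1], [0, 0, 0.4], [0, 0, 0.9], [0, 0, 0.9]], "spin": [0, 0, 0, 0]}}

```text
clock: 23.2
ee_pos: [559.2, -3.2, 168.6]
ee_rot: [[-0.994, -0.107, 0.008], [-0.107, 0.994, 0.001], [-0.008, -0.0, -1.0]]
force: [1.6, -0.6, 0.5]
opening: 68.4
grip_force: 0.0
```

Request:
{"op": "arm_command", "data": {"offset": [[-0.05, 0.4, 0], [-0.1, 0.81, 0], [-0.1, 0.81, 0], [-0.1, 0.81, 0]], "spin": [0, 0, 0, 0], "grip": 1}}

```text
clock: 23.6
ee_pos: [544.0, 95.8, 163.1]
ee_rot: [[-0.994, -0.111, 0.0], [-0.111, 0.994, 0.0], [-0.0, 0.0, -1.0]]
force: [0.4, -0.3, -0.4]
opening: 10.1
grip_force: 0.0
```

Request:
{"op": "arm_command", "data": {"offset": [[-0.05, 0.4, 0], [-0.1, 0.82, 0], [-0.1, 0.82, 0], [-0.1, 0.82, 0], [-0.1, 0.82, 0]], "spin": [0, 0, 0, 0, 0]}}

```text
clock: 24.1
ee_pos: [532.9, 190.3, 162.8]
ee_rot: [[-0.994, -0.105, 0.0], [-0.105, 0.994, -0.001], [-0.0, -0.001, -1.0]]
force: [0.7, 0.1, 0.2]
opening: -0.2
grip_force: 0.0
```

Request:
{"op": "arm_command", "data": {"offset": [[0, 0, -0.3], [0, 0, -0.6], [0, 0, -0.78], [0, 0, -0.78], [0, 0, -0.78]], "spin": [0, 0, 0, 0, 0]}}

```text
clock: 24.6
ee_pos: [532.9, 191.0, 69.6]
ee_rot: [[-0.994, -0.105, 0.0], [-0.105, 0.994, -0.001], [0.0, -0.001, -1.0]]
force: [-0.1, -0.0, 1.0]
opening: -0.3
grip_force: 0.0
```

Request:
{"op": "arm_command", "data": {"offset": [[0.01, -0.1, 0], [0.02, -0.2, 0], [0.03, -0.27, 0], [0.04, -0.34, 0], [0.045, -0.41, 0], [0.05, -0.48, 0], [0.06, -0.55, 0], [0.07, -0.62, 0], [0.075, -0.69, 0], [0.08, -0.75, 0], [0.08, -0.75, 0]], "spin": [0, 0, 0, 0, 0, 0, 0, 0, 0, 0, 0]}}

```text
clock: 25.7
ee_pos: [542.3, 101.1, 69.2]
ee_rot: [[-0.994, -0.106, 0.001], [-0.106, 0.994, -0.001], [-0.0, -0.001, -1.0]]
force: [1.3, 0.2, 2.2]
opening: 0.2
grip_force: 0.9
```

Request:
{"op": "arm_command", "data": {"offset": [[0.005, -0.04, 0], [0.01, -0.08, 0], [0.012, -0.12, 0], [0.017, -0.16, 0], [0.02, -0.19, 0], [0.023, -0.22, 0], [0.023, -0.22, 0]], "spin": [0, 0, 0, 0, 0, 0, 0]}}

```text
clock: 26.4
ee_pos: [544.8, 76.2, 69.1]
ee_rot: [[-0.994, -0.108, 0.0], [-0.108, 0.994, 0.0], [-0.0, 0.0, -1.0]]
force: [1.9, 2.7, 3.3]
opening: -0.3
grip_force: 2.2
```

```bash
python3 - <<'E'
from h import *
a=grab('top','t7'); grab('scene','s7')
A=cv2.resize(np.load('pics/t7.npz')['img'][150:240,180:330],None,fx=3.6,fy=3.6,interpolation=2)
B=cv2.resize(np.load('pics/s7.npz')['img'][130:280,170:370],None,fx=1.3,fy=1.8,interpolation=2)
h=max(A.shape[0],B.shape[0]);f=lambda i:cv2.copyMakeBorder(i,0,h-i.shape[0],0,0,0)
cv2.imwrite('pics/v7.png',cv2.hconcat([f(A),f(B)]))
E
```

```text
(no output)
```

View pics/v7.png

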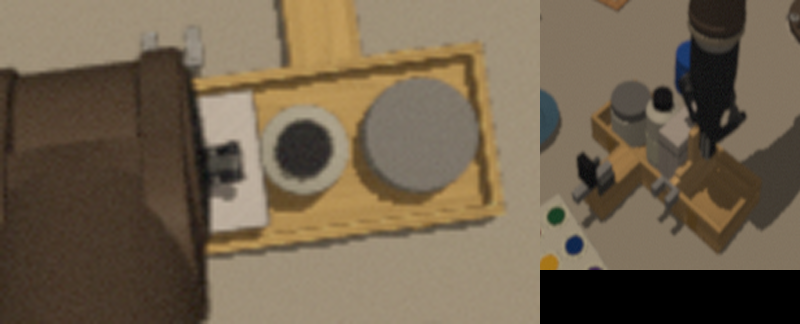

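The pictures show the jar, bottle and tin all upright and in line, with small gaps left between bottle and jar and between jar and end wall. I'll keep pushing gently and watch the force.

Request:
{"op": "arm_command", "data": {"offset": [[0.002, -0.02, 0], [0.004, -0.04, 0], [0.006, -0.06, 0], [0.008, -0.08, 0], [0.01, -0.1, 0], [0.01, -0.1, 0]], "spin": [0, 0, 0, 0, 0, 0]}}

```text
clock: 27.1
ee_pos: [545.9, 64.9, 69.1]
ee_rot: [[-0.994, -0.108, 0.0], [-0.108, 0.994, 0.001], [-0.0, 0.001, -1.0]]
force: [1.8, 4.3, 4.6]
opening: -0.0
grip_force: 2.7
```

Request:
{"op": "arm_command", "data": {"offset": [[0.001, -0.01, 0], [0.002, -0.02, 0], [0.003, -0.03, 0], [0.004, -0.04, 0], [0.004, -0.04, 0]], "spin": [0, 0, 0, 0, 0]}}

```text
clock: 27.6
ee_pos: [546.3, 61.0, 69.1]
ee_rot: [[-0.994, -0.109, -0.0], [-0.109, 0.994, 0.001], [-0.0, 0.001, -1.0]]
force: [0.1, 7.8, 4.9]
opening: 0.0
grip_force: 3.6
```

Request:
{"op": "arm_command", "data": {"offset": [[0.001, -0.01, 0], [0.002, -0.02, 0], [0.002, -0.02, 0], [0.002, -0.02, 0]], "spin": [0, 0, 0, 0]}}

```text
clock: 28.0
ee_pos: [546.4, 60.1, 69.2]
ee_rot: [[-0.994, -0.111, -0.0], [-0.111, 0.994, 0.003], [-0.0, 0.003, -1.0]]
force: [-0.2, 11.7, 4.8]
opening: 0.1
grip_force: 8.9
```

Request:
{"op": "arm_command", "data": {"offset": [[0.001, -0.01, 0], [0.002, -0.02, 0], [0.002, -0.02, 0], [0.002, -0.02, 0]], "spin": [0, 0, 0, 0]}}

```text
clock: 28.4
ee_pos: [546.4, 59.9, 69.2]
ee_rot: [[-0.994, -0.112, -0.001], [-0.112, 0.994, 0.005], [-0.0, 0.005, -1.0]]
force: [-1.1, 18.8, 5.1]
opening: -0.1
grip_force: 12.1
```

Request:
{"op": "arm_command", "data": {"offset": [[-0.005, 0.05, 0], [-0.02, 0.2, 0], [-0.03, 0.3, 0], [-0.03, 0.3, 0.3], [-0.03, 0.3, 0.7], [-0.03, 0.3, 0.9], [-0.03, 0.3, 0.9]], "spin": [0, 0, 0, 0, 0, 0, 0]}}

```text
clock: 29.1
ee_pos: [545.0, 90.6, 180.4]
ee_rot: [[-0.994, -0.107, 0.005], [-0.107, 0.994, 0.001], [-0.005, 0.0, -1.0]]
force: [0.0, 0.2, -0.2]
opening: 0.2
grip_force: 0.0
```

Request:
{"op": "arm_command", "data": {"offset": [[-0.2, 0.4, 0], [-0.4, 0.8, 0], [-0.5, 1.0, 0], [-0.5, 1.0, 0]], "spin": [0, 0, 0, 0]}}

```text
clock: 29.5
ee_pos: [479.7, 215.5, 175.7]
ee_rot: [[-0.993, -0.116, -0.003], [-0.116, 0.993, 0.001], [0.003, 0.001, -1.0]]
force: [-0.1, -0.6, 0.2]
opening: -0.0
grip_force: 0.0
```

Request:
{"op": "arm_command", "data": {"offset": [[-0.2, 0.4, 0], [-0.4, 0.8, 0], [-0.5, 1.0, 0], [-0.5, 1.0, 0], [-0.5, 1.0, 0]], "spin": [0, 0, 0, 0, 0]}}

```text
clock: 30.0
ee_pos: [422.8, 330.0, 176.0]
ee_rot: [[-0.994, -0.109, -0.001], [-0.109, 0.994, -0.002], [0.001, -0.002, -1.0]]
force: [0.1, -1.5, 0.2]
opening: -0.1
grip_force: 0.0
```

```bash
python3 - <<'E'
from h import *
d=grab('top','t8'); 
t=np.array([556,1.]);th=.1087;R=np.array([[np.cos(th),-np.sin(th)],[np.sin(th),np.cos(th)]])
ib=lambda p:R.T@(p[:2]-t)
im=d['img'];hsv=cv2.cvtColor(im,cv2.COLOR_BGR2HSV)
roi=np.zeros(im.shape[:2],np.uint8);roi[150:235,180:330]=255
def blobs(m,z,n):
    k,l,s,c=cv2.connectedComponentsWithStats(m&roi)
    for i in range(1,k):
        if s[i,4]>60: print(n,'area',s[i,4],'bbox',s[i,:4],'px',c[i].round(1),'box xy',ib(px2w('t8',[c[i]],z)[0]).round(1))
blobs(cv2.inRange(hsv,(0,0,0),(180,255,55)),114,'black cap')
blobs(cv2.inRange(hsv,(0,0,60),(180,45,255)),98,'grey')
# rectified, box-frame sampling along axis at z=~80: print saturation/value profile along box y
ys=np.arange(-150,120,5);P=[[*(R@[0,y]+t),65] for y in ys]
for y,p in zip(ys,w2px('t8',P)): print(int(y),hsv[int(round(p[1])),int(round(p[0]))].tolist(),end=' ')
E
```

```text
black cap area 166 bbox [264 183  14  15] px [270.4 190.1] box xy [ -1.3 -40.5]
grey area 92 bbox [226 157  17  12] px [233.8 163.2] box xy [74.6 36.8]
grey area 544 bbox [284 173  29  29] px [298.  187.4] box xy [  -3.7 -106.5]
grey area 521 bbox [239 175  21  38] px [248.9 193.7] box xy [-2.4 11. ]
-150 [17, 92, 130] -145 [21, 44, 115] -140 [20, 39, 117] -135 [22, 42, 115] -130 [18, 45, 113] -125 [18, 44, 116] -120 [17, 42, 115] -115 [17, 43, 113] -110 [20, 45, 114] -105 [20, 44, 116] -100 [18, 40, 115] -95 [19, 42, 116] -90 [18, 40, 114] -85 [19, 42, 116] -80 [20, 45, 113] -75 [19, 39, 112] -70 [20, 52, 147] -65 [21, 52, 158] -60 [16, 52, 83] -55 [30, 47, 43] -50 [25, 39, 39] -45 [9, 43, 42] -40 [11, 49, 42] -35 [15, 36, 42] -30 [24, 34, 38] -25 [15, 45, 45] -20 [23, 57, 90] -15 [20, 53, 143] -10 [18, 47, 157] -5 [16, 47, 175] 0 [17, 43, 176] 5 [16, 43, 178] 10 [15, 44, 178] 15 [16, 42, 178] 20 [15, 43, 176] 25 [16, 46, 173] 30 [18, 47, 170] 35 [19, 107, 164] 40 [19, 125, 180] 45 [19, 126, 164] 50 [18, 146, 98] 55 [19, 141, 154] 60 [19, 144, 167] 65 [18, 141, 168] 70 [19, 139, 169] 75 [18, 138, 168] 80 [18, 141, 166] 85 [18, 140, 168] 90 [19, 140, 166] 95 [18, 141, 164] 100 [18, 138, 165] 105 [18, 139, 163] 110 [18, 139, 162] 115 [19, 134, 160]
```

```bash
python3 -c "
from bench import ctrl
print(ctrl.hand_in())"
```

```text
the job is handed in; nothing more can be done
None
```

I handed the job in at about 30 s: the lock is out, and the jar, bottle and tin stand upright in line, with the divider pushed up until it met firm resistance (about 19 N). I checked the final packing only from measured positions in the top image, because I had used all 10 picture views.

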